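# Turn the pocket video light face down

## Robot

A 7-joint arm with a two-finger parallel gripper is mounted at the origin on the work surface. World frame = base frame: x ahead of the robot, y to its left, z up, the work surface at z = 0. Lengths are in m, angles in rad, forces in N, time in s.
With the tool pointing down it reaches from about 0.35 to 0.9 m from the base axis. Payload 7.2 kg.
Tool frame: the origin (TCP) lies at the very end of the fingers, on their centre line; the grasp point (between the pads) lies 19 mm behind it; z points along the fingers, y is the line along which they close (so a half turn about z gives the same grasp; the last joint's range is limited). The gripper opens to 85 mm and grips with 20 to 120 N. Pads are 22 mm wide; open, the fingers measure 114 mm over their backs; the gripper's body (76 mm by 85 mm) begins 54 mm behind the grasp point. The pads swing forward as they close: fully open they stand 13 mm farther back than shut.
Start: joints at [1.178, 0.411, -0.013, 1.596, 0.006, 1.134, -0.082], TCP at [0.199, -0.592, 0.231] pointing down, gripper open.
Joint ranges: [-2.95, 2.95], [-0.29, 1.99], [-1.47, 1.44], [0.14, 2.54], [-1.03, 4.17], [0.13, 1.85], [-2.86, 2.86]. Speed limits (rad/s): [2.39, 2.39, 3.01, 3.01, 3.14, 3.14, 3.14].

## Interface

Orientations are given as a unit quaternion [x, y, z, w].
In Python, from plant import manip gives the robot as it stands.
- The arm moves only by the tool arm_command, never from a script. Its arguments are lists of equal length, an entry for each row: "gripper": the closure, from -1 (fully open) to 1 (shut); "translation": the shift along the world's x, y, z in m, a list of three; "spin": the turn about the world's z in degrees. A call has 1 to 10 rows; each row is the pose to reach, as a shift and turn from the pose commanded when the call began; what a row does not reach only later rows make up. A row lasts 1/10 s, in which the tool goes at most 50 mm and 8.59 degrees, less where a joint would pass 70% of its speed; a pose out of reach is approached as far as the arm can. A call with a gripper value outside its range is refused whole. The fingers move at their own pace and stop on an object; "force" is the grip in N (left out, the last holds). Time passes only in rows, so rows that repeat a pose let the fingers close. It gives the time, the measured TCP pose, the force, the opening and the grip force at its end, in the units of the state.
- manip.get_obs(): the state, without advancing time (a new reading comes with each control period).
- manip.get_image(name): name is "scene" or "top"; returns a dict with "frame" (480x640x3 uint8, blue, green, red), "fx", "fy", "cx", "cy" (pixels), "world_from_camera" (4x4, takes a point from camera to world coordinates). Camera axes: x right, y down, z forward; pixel columns grow to the right and rows downward; lengths in m; the calibration is good to about 2 mm. A picture is of the moment at which its call begins. There is no depth.
- manip.close_job(): hands the job in; it is judged then, once.
The state is a dict: "t": time; "q": joint angles; "qd": joint speeds; "effort": joint torques, N m; "tool_pos": TCP position; "ee_rot": TCP orientation; "ft_force": force on the tool from outside, world axes, zero at the start; "wrist_torque": the same for the moment, N m; "opening": opening from 0.0 (shut) to 1.0 (fully open); "grip_force": force on a finger pad.
Only numpy, scipy, OpenCV 4.12 (cv2) and the standard library are available. Lean on these libraries where they do the work, as an engineer would, in place of code of your own. Each camera call takes 0.05 s, during which the arm holds its last target. There are 200 camera calls.

## Task

The pocket video light is propped on the sloping wooden stand with its white lamp face up. Turn it over and lay it flat, face down, in the middle of the grey felt pad, so that the tripod socket in its back points up. Handle it gently: keep it in hand or set it down, never let it drop or topple, and leave the other things on the table alone.

Things in the scene. Friction and masses are not known exactly. Their poses are not given: they have to be found in the camera images.
- light: pocket video light: black flat box 100 mm long (own x), 56 wide (y), 24 thick (z), about 0.18 kg, square flat ends it can stand on. Origin at the middle of the box. +z comes out of the lamp face (white panel); the back is black with a round steel tripod socket in its middle. Starts face up on the stand's slope, +x pointing down it, +x end against the stop. Grip across the 56 mm.
- stand: fixed wooden stand, 40 mm wide (own y; the light overhangs 8 mm each side), base 100 mm long (own x). Origin mid-underside, on the table. Its slope, 112 mm long, falls 35 deg towards own +x, from about 90 to 20 mm above the table; a stop at the low end rises 10 mm above the slope. The light's middle starts 11 mm to +x of the origin, 67 mm up.
- pad: flat grey felt pad, square 160 x 160 mm, 4 mm thick, fixed to the table. Origin at the middle of its underside, on the table.
- tin: bystander: round yellow tin with steel lid, 94 mm across, 46 mm high, origin at the middle of its underside
- carton: bystander: small white carton with lid, 73 x 113 mm (own x, y), 38 mm high, origin at the middle of its underside
- compact: bystander: closed round black powder compact, 72 mm across, 17 mm high, origin at the middle of its underside
- lipstick: bystander: black lipstick standing upright, 21 mm across, 62 mm high, origin at the middle of its underside
Things that resemble listed ones, but are neither listed nor needed, are in the scene too. What is shaped like the light but red or yellow is not meant. There is more than one size of the pad; the one meant has the size given above.

How it is judged:
By the outcome, as a careful person would: the job done as asked, in the order asked, and still so for the second after the job is handed in, with the robot touching nothing.
It also fails if it takes over 61 s, if anything falls off the work surface, if the arm or the gripper's body presses on something with over 40 N, if the wrist force passes 120 N, or if a joint passes its speed limit or range.

## Working session

There is one attempt and no reset: what is moved stays moved. The work goes in short steps, Python scripts to look and compute and a tool call to move; the robot and the scene stay as the last step left them, time stands still between calls to the robot, and variables do not carry over. Pictures are saved under pics/ and viewed, at most 10 in all, crops included, and the job is handed in when it is done.

Besides the shell and the picture viewer there is one more tool, called after "Request:" as name(argument=value, ...) on one line, values as JSON. arm_command: Moves the arm, as the interface text tells. Its arguments: {"type":"object","properties":{"gripper":{"type":"array","items":{"type":"number"}},"translation":{"type":"array","items":{"type":"array","items":{"type":"number"}}},"spin":{"type":"array","items":{"type":"number"}},"force":{"type":"number"}},"required":["gripper","translation","spin"]}

```bash
mkdir -p pics; ls; cat > h.py <<'E'
from plant import manip
import numpy as np, cv2
def snap(name,fn,crop=None,s=1):
    im=manip.get_image(name); f=im["frame"]
    np.savez('pics/'+fn+'.npz',**im)
    if crop: x0,y0,x1,y1=crop; f=cv2.resize(f[y0:y1,x0:x1],None,fx=s,fy=s,interpolation=cv2.INTER_CUBIC)
    cv2.imwrite('pics/'+fn+'.png',f); return im
def px2w(im,u,v,z):
    T=im["world_from_camera"]; d=T[:3,:3]@np.array([(u-im["cx"])/im["fx"],(v-im["cy"])/im["fy"],1.])
    return T[:3,3]+d*(z-T[2,3])/d[2]
def w2px(im,P):
    T=np.linalg.inv(im["world_from_camera"]); c=T[:3,:3]@np.asarray(P,float)+T[:3,3]
    return np.array([im["fx"]*c[0]/c[2]+im["cx"],im["fy"]*c[1]/c[2]+im["cy"]])
E
python3 - <<'E'
from h import *
for n in("top","scene"):
    im=snap(n,n+'0'); print(n,im["fx"],im["world_from_camera"].round(3).tolist())
o=manip.get_obs(); print(o["t"],o["tool_pos"],o["ee_rot"],o["opening"])
E
```

```text
pics
top 522.2244976252971 [[0.019, -0.983, 0.183, 0.332], [-1.0, -0.02, -0.004, 0.041], [0.008, -0.183, -0.983, 1.274], [0.0, 0.0, 0.0, 1.0]]
scene 542.5279938454139 [[0.52, 0.614, -0.594, 1.183], [0.854, -0.366, 0.37, -0.331], [0.01, -0.699, -0.715, 0.8], [0.0, 0.0, 0.0, 1.0]]
0.1 [ 0.19924703 -0.59190496  0.23053228] [ 9.86836687e-01  1.61718277e-01 -1.92012035e-04 -7.17656402e-04] 1.001007462888016
```

View pics/top0.png

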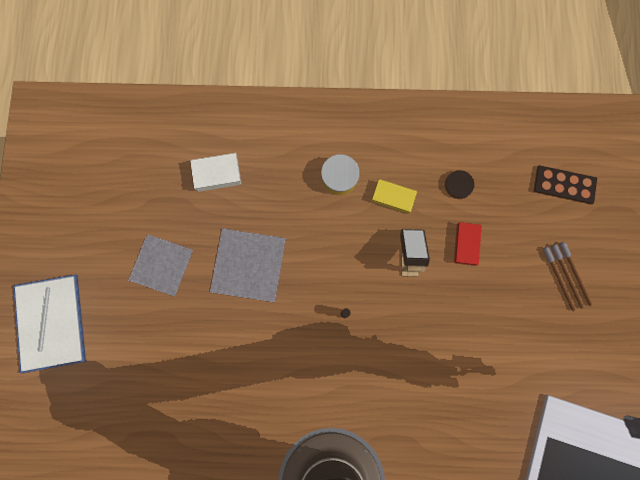

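View pics/scene0.png

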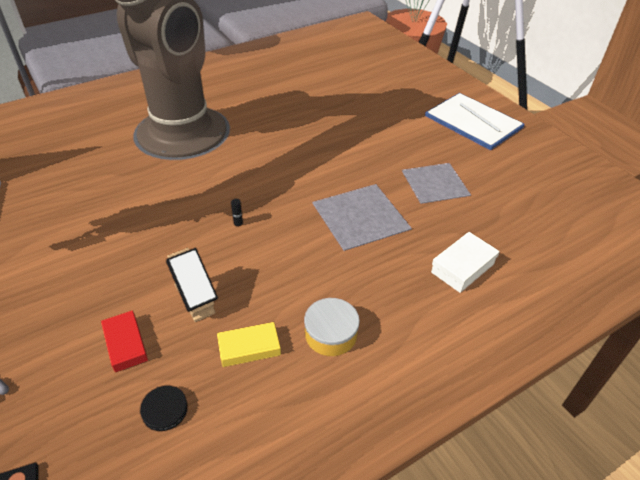

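Light candidates: black box with white face at top (415,247) on the stand; red (468,243) and yellow (395,195) are decoys. Pads: large (248,265) vs small (161,265). The black one and the larger pad fit; confirming in an enlarged crop, with measurements.

```bash
python3 - <<'E'
from h import *
a=cv2.imread('pics/top0.png')[220:290,375:455]; b=cv2.imread('pics/scene0.png')[235:330,150:230]
a=cv2.resize(a,(480,420),interpolation=cv2.INTER_CUBIC)
b=cv2.resize(b,(320,380),interpolation=cv2.INTER_CUBIC)
c=np.zeros((420,800,3),np.uint8); c[:,:480]=a; c[:380,480:]=b; cv2.imwrite('pics/crop1.png',c)
im=dict(np.load('pics/top0.npz'))
for q in [[(221,229),(286,237),(276,301),(210,292)],[(147,235),(192,249),(177,295),(130,281)]]:
    P=np.array([px2w(im,u,v,.004) for u,v in q]); print(P.mean(0).round(3),np.linalg.norm(P-np.roll(P,1,0),axis=1).round(3),np.degrees(np.arctan2(*(P[1]-P[0])[1::-1])))
E
```

```text
[0.502 0.209 0.004] [0.157 0.163 0.159 0.162] -95.95788427830057
[0.497 0.421 0.004] [0.119 0.118 0.117 0.121] -106.14502928557013
```

View pics/crop1.png

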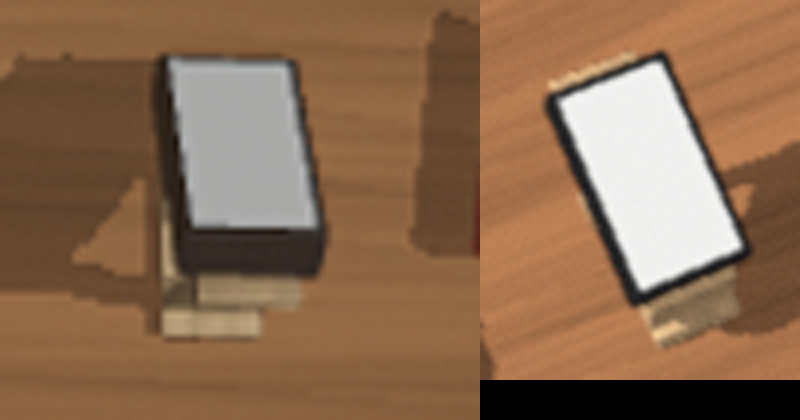

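```bash
cat >> h.py <<'E'
from scipy.optimize import least_squares
from scipy.spatial.transform import Rotation as R
E
python3 - <<'E'
from h import *
top=dict(np.load('pics/top0.npz')); sc=dict(np.load('pics/scene0.npz'))
T=[(402.2,229.5),(424.5,230),(428.7,258.3),(405.8,258.7)]  # FL FR NR NL
S=[(217,297.5),(189.2,310.7),(167,259.5),(195.5,248.2)]
for name,y0,c in [('low=far',0,[(50,28),(50,-28),(-50,-28),(-50,28)]),('low=near',np.pi,[(-50,-28),(-50,28),(50,28),(50,-28)])]:
    L=np.array([(a,b,12) for a,b in c])/1000
    def f(p):
        P=R.from_euler('ZY',[p[3],p[4]]).apply(L)+p[:3]
        return np.r_[[w2px(top,q)-t for q,t in zip(P,T)],[w2px(sc,q)-s for q,s in zip(P,S)]].ravel()
    for fix in (1,0):
        g=(lambda p:f(np.r_[p[:2],.067,p[2],np.radians(35)])) if fix else f
        r=least_squares(g,[.5,-.16,y0] if fix else [.5,-.16,.067,y0,.6]); print(name,r.x.round(3),'rms px',np.sqrt(np.mean(r.fun**2)).round(2))
o=manip.get_obs(); print(R.from_quat(o["ee_rot"]).as_matrix().round(3))
im=top
print('tin',px2w(im,340,172,.046),'compact',px2w(im,460,184,.017),'lip',px2w(im,345,313,.06),'red',px2w(im,468,240,.02))
E
```

```text
low=far [ 0.543 -0.186 -0.008] rms px 1.09
low=far [ 0.542 -0.186  0.065 -0.006  0.641] rms px 1.01
low=near [ 0.557 -0.187  3.13 ] rms px 10.99
low=near [ 0.542 -0.186  0.065  3.135 -0.641] rms px 1.01
[[ 0.948  0.319 -0.001]
 [ 0.319 -0.948  0.001]
 [-0.    -0.001 -1.   ]]
tin [ 0.7288844  -0.01102579  0.046     ] compact [ 0.7134419  -0.31306448  0.017     ] lip [ 0.38590019 -0.02601286  0.06      ] red [ 0.57061256 -0.32756427  0.02      ]
```

The crop shows the black light with white face, lamp face up, on the wooden stand; its low end is away from the robot (+x), yaw ≈ 0. The pad at (248,265) measures 160 mm, so it is the one meant.

Request:
arm_command(gripper=[-1,-1,-1,-1,-1,-1,-1,-1,-1,-1], translation=[[0.03,0.04,0],[0.07,0.08,0],[0.1,0.12,0],[0.13,0.16,0],[0.16,0.2,-0.01],[0.19,0.24,-0.01],[0.22,0.28,-0.02],[0.25,0.32,-0.02],[0.28,0.36,-0.03],[0.31,0.395,-0.03]], spin=[-4,-8,-12,-16,-19,-19,-19,-19,-19,-19], force=30)

```text
t: 1.1
tool_pos: [0.5063, -0.1992, 0.2005]
ee_rot: [1.0, -0.004, -0.001, -0.0]
ft_force: [1.5, -0.7, -0.3]
opening: 1.002
grip_force: 0.0
```

Request:
arm_command(gripper=[-1,-1,-1,-1], translation=[[0.008,0.011,-0.03],[0.009,0.011,-0.06],[0.009,0.011,-0.06],[0.009,0.011,-0.06]], spin=[0,0,0,0])

```text
t: 1.5
tool_pos: [0.5148, -0.1904, 0.1414]
ee_rot: [1.0, -0.004, -0.001, -0.0]
ft_force: [0.7, -0.3, 0.9]
opening: 1.0
grip_force: 0.0
```

```bash
python3 - <<'E'
from h import *
snap('top','top1',(340,180,480,290),5); o=manip.get_obs(); print(o["t"],o["tool_pos"],R.from_quat(o["ee_rot"]).as_matrix()[:,1],o["ft_force"])
E
```

```text
1.55 [ 0.51542435 -0.19079763  0.14236896] [-7.76271877e-03 -9.99969798e-01  3.79738679e-04] [-0.04852913 -0.73385431  0.25409764]
```

View pics/top1.png

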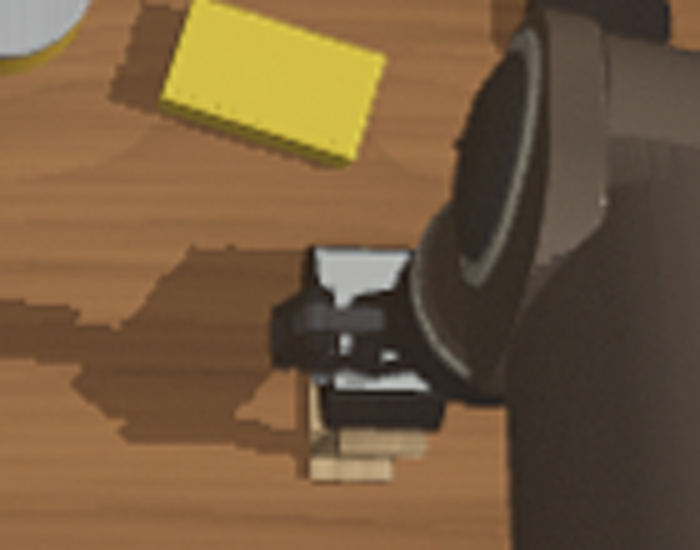

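The gripper straddles the light's upper end, fingers either side of it (the light spans crop columns 310–440). Descending and gripping.

Request:
arm_command(gripper=[-1,-1,-1,-1,-1], translation=[[0.001,0.003,-0.02],[0.001,0.003,-0.04],[0.001,0.003,-0.06],[0.001,0.003,-0.072],[0.001,0.003,-0.072]], spin=[0,0,0,0,0])

```text
t: 2.05
tool_pos: [0.5158, -0.1876, 0.0692]
ee_rot: [1.0, -0.004, -0.0, -0.0]
ft_force: [-0.8, 1.1, 0.1]
opening: 1.0
grip_force: 0.0
```

Request:
arm_command(gripper=[-0.4,0,0.4,0.6,0.6,0.6,0.6,0.6], translation=[[0,0,0],[0,0,0],[0,0,0],[0,0,0],[0,0,0],[0,0,0],[0,0,0],[0,0,0]], spin=[0,0,0,0,0,0,0,0], force=25)

```text
t: 2.85
tool_pos: [0.5172, -0.1872, 0.0709]
ee_rot: [1.0, -0.003, 0.001, 0.0]
ft_force: [-0.9, 0.6, 6.1]
opening: 0.659
grip_force: 26.1
```

Request:
arm_command(gripper=[0.6,0.6,0.6,0.6,0.6,0.6,0.6,0.6,0.6,0.6], translation=[[0,0,0.005],[0,0,0.015],[0,0,0.03],[0,0,0.05],[0,0,0.07],[0,0,0.09],[0,0,0.11],[0,0,0.12],[0,0,0.12],[0,0,0.12]], spin=[0,0,0,0,0,0,0,0,0,0])

```text
t: 3.85
tool_pos: [0.5159, -0.1871, 0.189]
ee_rot: [1.0, -0.003, -0.0, -0.0]
ft_force: [-0.2, -0.8, -1.3]
opening: 0.652
grip_force: 26.9
```

```bash
python3 - <<'E'
from h import *
snap('scene','scene2',(130,140,270,310),4); o=manip.get_obs(); print(o["t"],o["tool_pos"],o["ft_force"],o["wrist_torque"],o["opening"],o["grip_force"])
E
```

```text
3.9 [ 0.51567937 -0.18694005  0.18858573] [ 0.15442337  0.24216939 -1.95663254] [ 0.01476719 -0.01244232 -0.02546645] 0.6533912209590036 26.89518302679062
```

View pics/scene2.png

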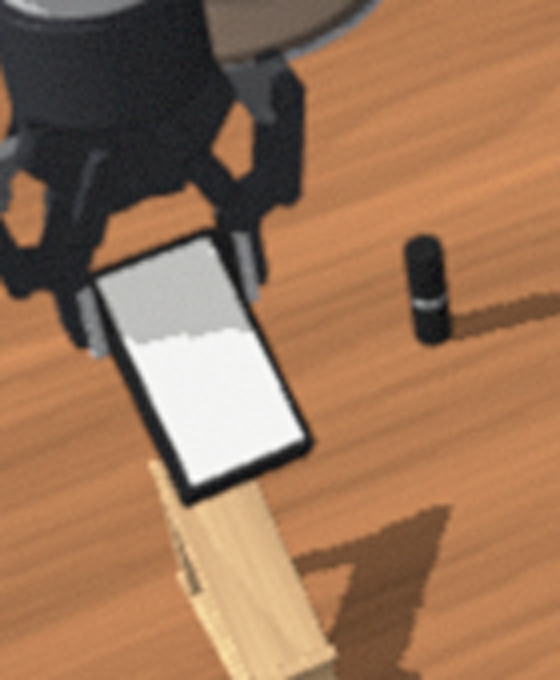

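```bash
cat >> h.py <<'E'
def fit(sc,S,idx,x0,yaw=-.007):
    """S: scene pixels of face corners idx: 0 low+y,1 low-y,2 high-y,3 high+y ; returns x,y,z,tilt(deg)"""
    L=np.array([(50,28,12),(50,-28,12),(-50,-28,12),(-50,28,12)])[idx]/1000
    f=lambda p:np.ravel([w2px(sc,q)-s for q,s in zip(R.from_euler('ZY',[yaw,p[3]]).apply(L)+p[:3],S)])
    r=least_squares(f,x0); return r.x[:3].round(4),np.degrees(r.x[3]).round(1),np.sqrt(np.mean(r.fun**2)).round(2)
E
python3 - <<'E'
from h import *
sc=dict(np.load('pics/scene2.npz'))
print(fit(sc,[(207.5,250.8),(176.8,265.5),(153.3,209.3),(183.3,197.5)],[0,1,2,3],[.54,-.187,.18,.7]))
E
```

```text
(array([ 0.5082, -0.1787,  0.1514]), np.float64(37.2), np.float64(0.78))
```

Request:
arm_command(gripper=[0.6,0.6,0.6,0.6,0.6,0.6,0.6,0.6,0.6,0.6], translation=[[-0.002,0.02,0.01],[-0.01,0.06,0.01],[-0.02,0.11,0.01],[-0.03,0.16,0.01],[-0.04,0.21,0.01],[-0.05,0.26,0.01],[-0.06,0.31,0.01],[-0.07,0.355,0],[-0.076,0.385,-0.01],[-0.076,0.396,-0.02]], spin=[0,0,0,0,0,0,0,0,0,0], force=20)

```text
t: 4.9
tool_pos: [0.4381, 0.213, 0.1683]
ee_rot: [1.0, -0.001, -0.001, -0.001]
ft_force: [1.0, -0.2, -2.2]
opening: 0.654
grip_force: 26.9
```

Request:
arm_command(gripper=[0.6,0.6,0.6,0.6,0.6,0.6], translation=[[0,0,-0.03],[0,0,-0.06],[0,0,-0.08],[0,0,-0.09],[0,0,-0.09],[0,0,-0.09]], spin=[0,0,0,0,0,0])

```text
t: 5.5
tool_pos: [0.4404, 0.2091, 0.0797]
ee_rot: [1.0, -0.003, -0.0, -0.0]
ft_force: [0.8, 0.6, -0.2]
opening: 0.655
grip_force: 26.9
```

```bash
python3 - <<'E'
from h import *
snap('scene','scene3',(260,60,460,240),4); o=manip.get_obs(); print(o["t"],o["tool_pos"],o["ft_force"],o["opening"],o["grip_force"])
E
```

```text
5.55 [0.44079718 0.20920514 0.08018598] [-0.13160743  0.24695083 -0.24620525] 0.6604498712220773 26.938000917434692
```

View pics/scene3.png

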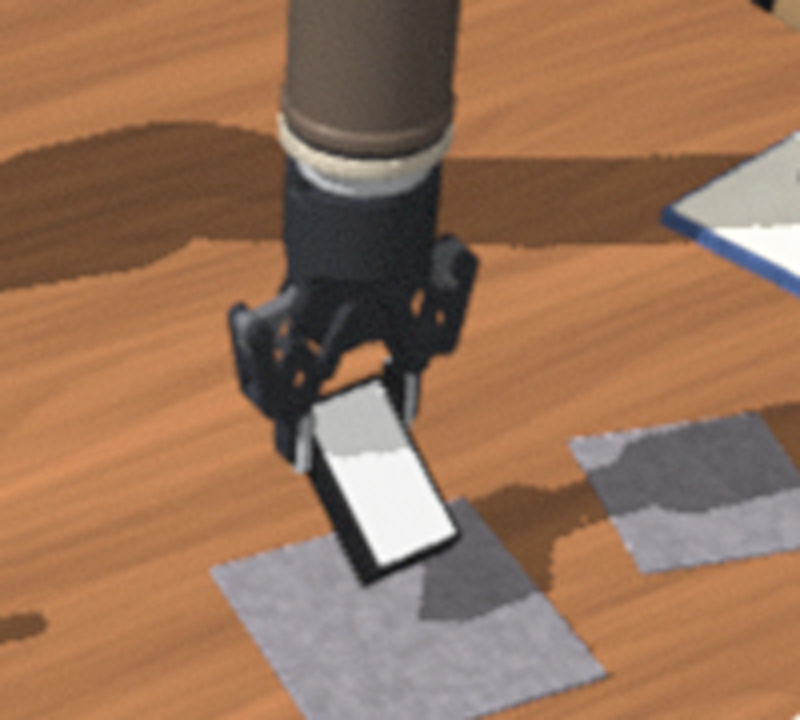

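The light is held at roughly 40° tilt above the pad and doesn't swing. I'll relax the grip by easing the closure close to the 56 mm opening, watching grip force.

Request:
arm_command(gripper=[-0.2,-0.2,-0.25,-0.25], translation=[[0,0,0],[0,0,0],[0,0,0],[0,0,0]], spin=[0,0,0,0], force=20)

```text
t: 5.95
tool_pos: [0.4404, 0.2089, 0.0798]
ee_rot: [1.0, -0.003, 0.0, -0.0]
ft_force: [0.3, -0.2, -1.4]
opening: 0.65
grip_force: 26.9
```

Request:
arm_command(gripper=[-0.27,-0.27,-0.28,-0.28], translation=[[0,0,0],[0,0,0],[0,0,0],[0,0,0]], spin=[0,0,0,0])

```text
t: 6.35
tool_pos: [0.4402, 0.2089, 0.0794]
ee_rot: [1.0, -0.003, -0.0, 0.0]
ft_force: [0.0, -0.8, -0.4]
opening: 0.655
grip_force: 26.9
```

Request:
arm_command(gripper=[-0.29,-0.29], translation=[[0,0,0],[0,0,0]], spin=[0,0])

```text
t: 6.55
tool_pos: [0.4403, 0.2089, 0.0794]
ee_rot: [1.0, -0.003, -0.0, 0.0]
ft_force: [-0.9, -0.3, -0.1]
opening: 0.652
grip_force: 26.9
```

```bash
python3 - <<'E'
from h import *
im=dict(np.load('pics/top0.npz'))
for u,v,zs in [(250,276,(.09,)),(250,290,(.09,.08,.07)),(250,306,(.09,.08,.07,.06)),(210,310,(0,.02,.04,.06)),(210,336,(0,.01,.02))]:
    print(v,[(z,px2w(im,375+u/6,220+v/6,z)[:2].round(3).tolist()) for z in zs])
f=cv2.imread('pics/scene2.png'); g=cv2.imread('pics/top1.png')[240:550,200:520]
s=cv2.cvtColor(f,cv2.COLOR_BGR2RGB)
im=dict(np.load('pics/scene2.npz'))["frame"][240:330,150:240]; t=dict(np.load('pics/scene3.npz'))["frame"][225:335,150:250]
c=np.zeros((600,800,3),np.uint8); 
tp=dict(np.load('pics/top1.npz'))["frame"]
a=cv2.resize(t,(500,550),interpolation=cv2.INTER_CUBIC); c[:550,:500]=a
cv2.imwrite('pics/stand.png',c[:550,:500])
E
```

```text
276 [(0.09, [0.494, -0.187])]
290 [(0.09, [0.489, -0.187]), (0.08, [0.49, -0.189]), (0.07, [0.492, -0.191])]
306 [(0.09, [0.483, -0.187]), (0.08, [0.484, -0.189]), (0.07, [0.485, -0.191]), (0.06, [0.487, -0.193])]
310 [(0, [0.492, -0.188]), (0.02, [0.49, -0.184]), (0.04, [0.487, -0.181]), (0.06, [0.485, -0.177])]
336 [(0, [0.482, -0.188]), (0.01, [0.48, -0.186]), (0.02, [0.479, -0.184])]
```

View pics/stand.png

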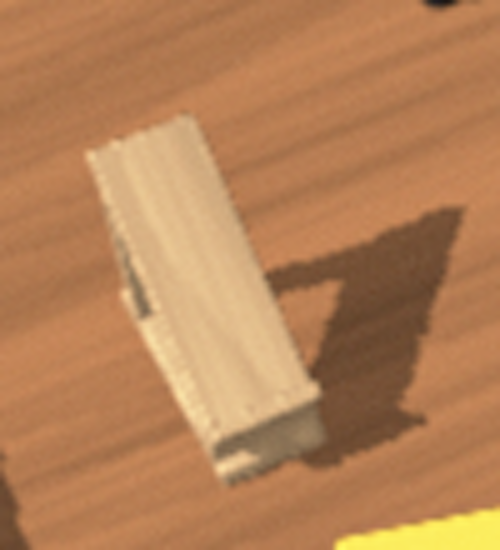

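```bash
python3 - <<'E'
from h import *
sc=dict(np.load('pics/scene3.npz')); tcp=np.array([.4405,.2090,.0798])
L=np.array([(50,28,12),(50,-28,12),(-50,-28,12),(-50,28,12),(50,-28,-12)])/1000
S=[(374.3,193.8),(354.3,202),(338.8,160.5),(355,154.5),(351.8,206.3)]
# unknown: tilt, own x at grip, axis height above tcp, y offset
def f(p):
    P=R.from_euler('ZY',[-.006,p[0]]).apply(L-[p[1],0,0])+tcp+[0,p[3],p[2]]
    return np.r_[np.ravel([w2px(sc,q)-s for q,s in zip(P,S)]),(p[1]+.03)/.003,(p[2]-.015)/.003,p[3]/.002]
r=least_squares(f,[.65,-.03,.015,0]); p=r.x; print(np.degrees(p[0]),p[1:],r.fun.round(1))
b=R.from_euler('ZY',[-.006,p[0]]).apply([.05-p[1],0,-.012])+tcp+[0,p[3],p[2]]; print('back edge',b,b-tcp)
im=dict(np.load('pics/top0.npz'))
A,B=px2w(im,210,292,.004),px2w(im,276,301,.004); print(A,B,A[0]+(B-A)[0]*(.209-A[1])/(B-A)[1],np.degrees(np.arctan2(*(B-A)[:2])))
E
```

```text
34.331677584464025 [-0.03217124  0.01394405  0.00265353] [ 2.6  0.7  0.4  1.5 -4.6 -0.2  1.5 -2.4 -1.3  0.5 -0.7 -0.4  1.3]
back edge [0.50158702 0.21128701 0.03749146] [ 0.06108702  0.00228701 -0.04230854]
[0.43249783 0.29879832 0.004     ] [0.41391955 0.13816849 0.004     ] 0.4221118489278738 -173.4025420358651
```

The light is held at ≈35° tilt above the pad. Pressing on the pad at this tilt would only flatten it, so I'll hook its low end against the pad's near edge (a fixed 4 mm step) and swing the grip over it.

Request:
arm_command(gripper=[0.6,0.6,0.6,0.6,0.6,0.6,0.6], translation=[[-0.03,0.005,0],[-0.06,0.01,0],[-0.087,0.015,0],[-0.087,0.015,-0.02],[-0.087,0.015,-0.03],[-0.087,0.015,-0.03],[-0.087,0.015,-0.03]], spin=[-3,-6,-6,-6,-6,-6,-6])

```text
t: 7.25
tool_pos: [0.3537, 0.2239, 0.0494]
ee_rot: [0.998, -0.056, -0.0, 0.0]
ft_force: [-0.0, -0.9, -1.7]
opening: 0.662
grip_force: 26.9
```

Request:
arm_command(gripper=[0.6,0.6,0.6,0.6], translation=[[0,0,-0.002],[0,0,-0.004],[0,0,-0.004],[0,0,-0.004]], spin=[0,0,0,0])

```text
t: 7.65
tool_pos: [0.3534, 0.2239, 0.0455]
ee_rot: [0.998, -0.056, 0.0, -0.0]
ft_force: [0.5, 0.7, -0.7]
opening: 0.656
grip_force: 26.9
```

Request:
arm_command(gripper=[0.6,0.6,0.6], translation=[[0,0,-0.002],[0,0,-0.002],[0,0,-0.002]], spin=[0,0,0])

```text
t: 7.95
tool_pos: [0.3532, 0.2239, 0.0434]
ee_rot: [0.998, -0.056, -0.0, 0.0]
ft_force: [-0.5, -0.9, -0.7]
opening: 0.651
grip_force: 26.9
```

Request:
arm_command(gripper=[0.6,0.6,0.6], translation=[[0,0,-0.001],[0,0,-0.001],[0,0,-0.001]], spin=[0,0,0])

```text
t: 8.25
tool_pos: [0.3533, 0.224, 0.0424]
ee_rot: [0.998, -0.056, 0.0, -0.0]
ft_force: [-0.5, 0.0, -1.1]
opening: 0.656
grip_force: 27.0
```

```bash
python3 - <<'E'
from h import *
snap('scene','scene4',(280,70,420,220),5); o=manip.get_obs(); print(o["t"],o["tool_pos"],o["ft_force"])
E
```

```text
8.3 [0.3532886  0.22394429 0.04245689] [ 0.515314   -0.5128757  -1.35762677]
```

View pics/scene4.png

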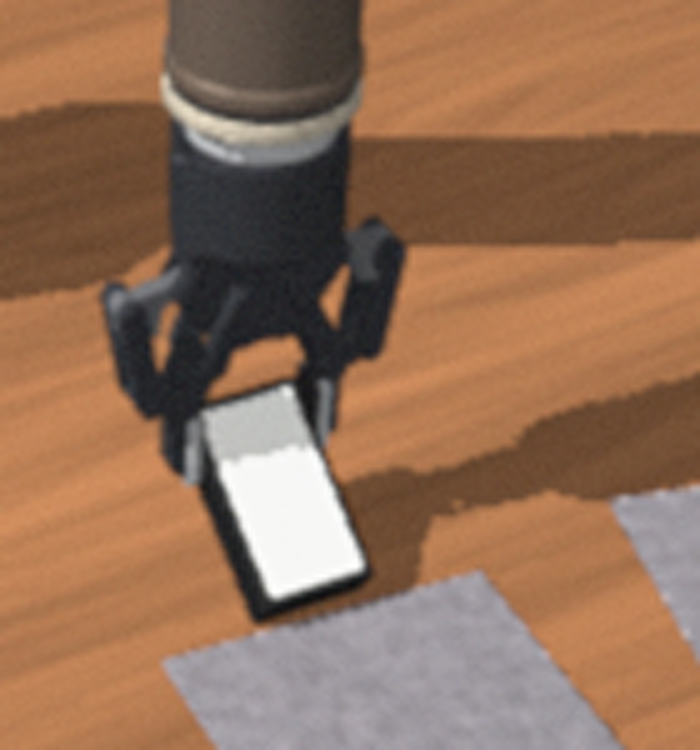

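The light's end lies parallel to and just outside the pad's near edge (crop (260,615)–(368,575)). Lowering to contact.

Request:
arm_command(gripper=[0.6,0.6,0.6], translation=[[0,0,-0.002],[0,0,-0.002],[0,0,-0.002]], spin=[0,0,0])

```text
t: 8.6
tool_pos: [0.3535, 0.2241, 0.0405]
ee_rot: [0.998, -0.056, 0.0, -0.0]
ft_force: [-0.1, 0.7, 1.3]
opening: 0.657
grip_force: 21.0
```

Request:
arm_command(gripper=[0.6,0.6,0.6], translation=[[0,0,-0.002],[0,0,-0.002],[0,0,-0.002]], spin=[0,0,0])

```text
t: 8.9
tool_pos: [0.3534, 0.2244, 0.0386]
ee_rot: [0.998, -0.055, 0.0, -0.0]
ft_force: [-1.5, 2.6, 4.3]
opening: 0.658
grip_force: 20.4
```

Request:
arm_command(gripper=[0.6,0.6,0.6,0.6,0.6], translation=[[0,0,0.0015],[0.002,0,0.0015],[0.004,-0.0005,0.0015],[0.006,-0.0007,0.0015],[0.006,-0.0007,0.0015]], spin=[0,0,0,0,0])

```text
t: 9.4
tool_pos: [0.3582, 0.2228, 0.0396]
ee_rot: [0.998, -0.056, -0.001, 0.001]
ft_force: [-4.5, 0.5, 2.1]
opening: 0.653
grip_force: 21.6
```

Request:
arm_command(gripper=[0.6,0.6,0.6,0.6], translation=[[0.002,0,0],[0.004,-0.0005,0],[0.004,-0.0005,0],[0.004,-0.0005,0]], spin=[0,0,0,0])

```text
t: 9.8
tool_pos: [0.3593, 0.2231, 0.0397]
ee_rot: [0.998, -0.055, -0.003, 0.001]
ft_force: [-16.3, 4.5, 12.7]
opening: 0.649
grip_force: 22.1
```

Request:
arm_command(gripper=[0.6,0.6,0.6,0.6,0.6,0.6], translation=[[0.001,0,0.002],[0.003,0,0.004],[0.005,-0.001,0.006],[0.008,-0.001,0.008],[0.01,-0.001,0.01],[0.01,-0.001,0.01]], spin=[0,0,0,0,0,0])

```text
t: 10.4
tool_pos: [0.3724, 0.2215, 0.0498]
ee_rot: [0.998, -0.056, -0.001, 0.0]
ft_force: [-6.2, 1.1, 3.2]
opening: 0.655
grip_force: 21.7
```

Request:
arm_command(gripper=[0.6,0.6,0.6,0.6,0.6,0.6,0.6], translation=[[0.003,0,0.002],[0.006,-0.001,0.004],[0.009,-0.001,0.006],[0.012,-0.001,0.0075],[0.016,-0.002,0.0095],[0.019,-0.002,0.0105],[0.019,-0.002,0.0105]], spin=[0,0,0,0,0,0,0])

```text
t: 11.1
tool_pos: [0.394, 0.2199, 0.0609]
ee_rot: [0.998, -0.056, 0.001, -0.001]
ft_force: [-0.9, -0.2, -1.3]
opening: 0.653
grip_force: 21.9
```

```bash
python3 - <<'E'
from h import *
snap('scene','scene5',(280,70,420,220),5); o=manip.get_obs(); print(o["t"],o["tool_pos"],o["ft_force"])
E
```

```text
11.15 [0.39339992 0.21981202 0.0606902 ] [-0.85044387 -0.05496622 -1.45816836]
```

View pics/scene5.png

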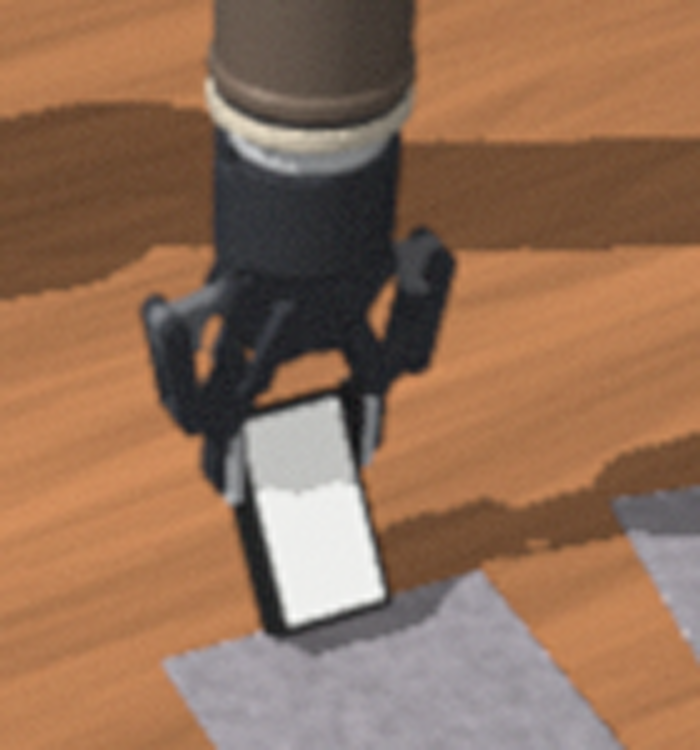

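```bash
cat >> h.py <<'E'
def fit2(sc,S,idx,tcp,yaw,t0):
    L=np.array([(50,28,12),(50,-28,12),(-50,-28,12),(-50,28,12),(50,-28,-12)])[idx]/1000
    f=lambda p:np.r_[np.ravel([w2px(sc,q)-s for q,s in zip(R.from_euler('ZY',[yaw,p[0]]).apply(L-[p[1],0,0])+tcp+[0,p[3],p[2]],S)]),(p[1]+.032)/.003,(p[2]-.014)/.003,p[3]/.002]
    p=least_squares(f,[t0,-.032,.014,0]).x
    g=lambda z:(R.from_euler('ZY',[yaw,p[0]]).apply([.05-p[1],0,z])+tcp+[0,p[3],p[2]]).round(4)
    print('tilt',np.degrees(p[0]),p[1:].round(4),f(p).round(1)[:-3],'back edge',g(-.012),'face edge',g(.012))
E
python3 - <<'E'
from h import *
sc=dict(np.load('pics/scene5.npz'))
fit2(sc,[(357.6,190),(337,196),(329,153.6),(348.6,148.4),(334,197)],[0,1,2,3,4],[.3937,.2199,.0608],-.112,1.)
E
```

```text
tilt 57.742937585117595 [-0.0292  0.016   0.0016] [ 1.6  1.1 -0.3  1.9 -1.9 -0.4  1.6 -1.5 -1.6 -0.2] back edge [0.4256 0.2179 0.0034] face edge [0.4458 0.2157 0.0162]
```

Tilt is now ≈58°, the lower edge right at the pad's rim (crop (270,635)). Re-hooking and continuing.

Request:
arm_command(gripper=[0.6,0.6,0.6,0.6,0.6,0.6,0.6,0.6], translation=[[-0.004,0,0.001],[-0.008,0.001,0.001],[-0.008,0.001,-0.003],[-0.008,0.001,-0.004],[-0.006,0.001,-0.004],[-0.003,0,-0.004],[0,0,-0.004],[0,0,-0.004]], spin=[0,0,0,0,0,0,0,0])

```text
t: 11.95
tool_pos: [0.3905, 0.2202, 0.057]
ee_rot: [0.998, -0.055, -0.001, 0.001]
ft_force: [-11.4, -0.5, 17.3]
opening: 0.649
grip_force: 24.6
```

Request:
arm_command(gripper=[0.6,0.6,0.6,0.6,0.6,0.6,0.6,0.6], translation=[[0.003,0,0.003],[0.007,-0.001,0.0045],[0.011,-0.001,0.006],[0.015,-0.002,0.007],[0.019,-0.002,0.0075],[0.023,-0.003,0.008],[0.027,-0.003,0.0085],[0.027,-0.003,0.0085]], spin=[0,0,0,0,0,0,0,0])

```text
t: 12.75
tool_pos: [0.4201, 0.2166, 0.065]
ee_rot: [0.998, -0.056, 0.0, -0.0]
ft_force: [-0.1, 0.1, -1.4]
opening: 0.65
grip_force: 22.7
```

```bash
python3 - <<'E'
from h import *
snap('scene','scene6',(290,80,410,220),5); o=manip.get_obs(); print(o["t"],o["tool_pos"],o["ft_force"])
E
```

```text
12.8 [0.41957834 0.21664422 0.06488242] [-0.62207684  0.11294777 -0.67896388]
```

View pics/scene6.png

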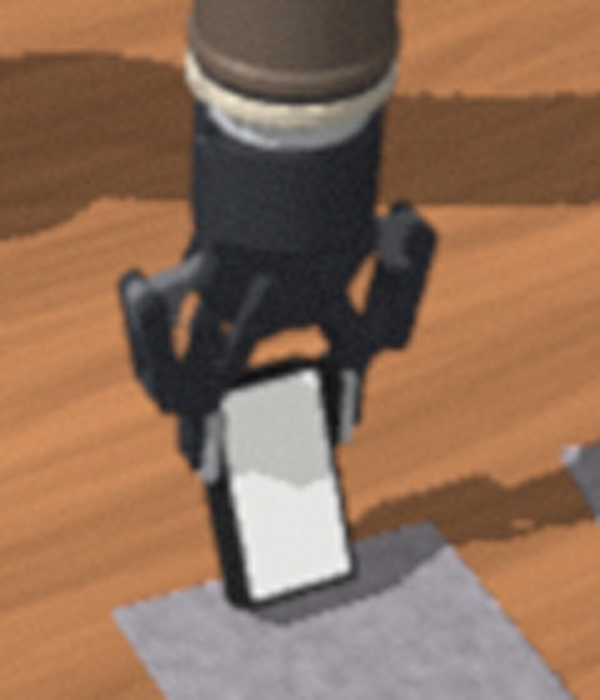

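```bash
python3 - <<'E'
from h import *
sc=dict(np.load('pics/scene6.npz'))
fit2(sc,[(361,194.4),(339.6,201),(334,158),(353.6,153.2),(335.6,199.6)],[0,1,2,3,4],[.4197,.2166,.065],-.112,1.2)
E
```

```text
tilt 66.93081003128843 [-0.0272  0.0173  0.0004] [ 0.8  1.1 -0.4  1.4 -1.4  0.3  2.6 -1.5 -1.1 -0. ] back edge [0.4388 0.2148 0.0065] face edge [0.4607 0.2124 0.0159]
```

The picture shows the light at ≈67°, lower edge now over the felt. Now pressing on the felt and dragging to bring it upright. All ten views are used, so from here I check by numbers.

Request:
arm_command(gripper=[0.6,0.6,0.6,0.6], translation=[[0,0,-0.002],[0,0,-0.004],[0,0,-0.005],[0,0,-0.005]], spin=[0,0,0,0])

```text
t: 13.2
tool_pos: [0.4192, 0.2169, 0.0616]
ee_rot: [0.998, -0.056, 0.0, 0.0]
ft_force: [-7.5, -3.6, 24.4]
opening: 0.652
grip_force: 25.6
```

Request:
arm_command(gripper=[0.6,0.6,0.6,0.6], translation=[[0.003,0,0.001],[0.006,-0.001,0.0015],[0.009,-0.001,0.002],[0.012,-0.001,0.0025]], spin=[0,0,0,0])

```text
t: 13.6
tool_pos: [0.4302, 0.2158, 0.0628]
ee_rot: [0.998, -0.055, -0.001, 0.0]
ft_force: [0.4, -0.7, 1.9]
opening: 0.655
grip_force: 23.7
```

```bash
cat >> h.py <<'E'
def panel(im,roi):
    x0,y0,x1,y1=roi; f=im["frame"][y0:y1,x0:x1].astype(int)
    m=((f.min(2)>158)&(f.max(2)-f.min(2)<30)).astype(np.uint8)
    n,l,s,c=cv2.connectedComponentsWithStats(m); k=1+np.argmax(s[1:,4]); m=(l==k).astype(np.uint8)
    h=cv2.convexHull(max(cv2.findContours(m,0,2)[0],key=cv2.contourArea))
    for e in np.arange(.5,12,.25):
        q=cv2.approxPolyDP(h,e,True)
        if len(q)<=4: break
    q=q[:,0].astype(float)+[x0,y0]; q=q[np.argsort(q[:,1])]
    t=q[:2][np.argsort(q[:2,0])]; b=q[2:][np.argsort(q[2:,0])]
    return np.array([b[1],b[0],t[0],t[1]]),s[k,4]   # low+y, low-y, high-y, high+y
def tiltfit(im,Q,tcp,yaw,t0,hx=.046,hy=.0248):
    L=np.array([(hx,hy,.012),(hx,-hy,.012),(-hx,-hy,.012),(-hx,hy,.012)])
    f=lambda p:np.r_[np.ravel([w2px(im,q)-s for q,s in zip(R.from_euler('ZY',[yaw,p[0]]).apply(L-[p[1],0,0])+tcp+[0,p[3],p[2]],Q)]),(p[1]+.030)/.003,(p[2]-.015)/.003,p[3]/.003]
    p=least_squares(f,[t0,-.03,.015,0]).x
    g=lambda z:(R.from_euler('ZY',[yaw,p[0]]).apply([.05-p[1],0,z])+tcp+[0,p[3],p[2]]).round(4)
    print('tilt',np.degrees(p[0]).round(1),p[1:].round(4),f(p).round(1)[:-3],'back',g(-.012),'face',g(.012))
E
python3 - <<'E'
from h import *
s0=dict(np.load('pics/scene0.npz')); Q,a=panel(s0,(150,235,230,320)); print(Q.tolist(),a)
for hx,hy in [(.046,.0245),(.0465,.025),(.047,.026)]: tiltfit(s0,Q,np.array([.543-.03*.819,-.186,.067+.03*.574-.015]),-.008,.6,hx,hy)
s6=dict(np.load('pics/scene6.npz')); Q,a=panel(s6,(300,140,380,215)); print(Q.tolist(),a); tiltfit(s6,Q,[.4197,.2166,.065],-.112,1.2)
im=snap('scene','scene7'); o=manip.get_obs(); Q,a=panel(im,(300,140,390,215)); print(Q.tolist(),a); tiltfit(im,Q,o["tool_pos"],-.112,1.2); print(o["tool_pos"],o["ft_force"])
E
```

```text
[[214.0, 296.0], [190.0, 306.0], [170.0, 260.0], [195.0, 251.0]] 1426
tilt 25.1 [-0.0311  0.0131  0.0007] [ 2.3 -0.5 -0.3  1.  -1.8  0.3 -0.4 -1. ] back [ 0.5867 -0.1859  0.037 ] face [ 0.5969 -0.186   0.0587]
tilt 23.3 [-0.0314  0.0126  0.0006] [ 2.7 -0.6 -0.5  1.  -2.2  0.4 -0.3 -1.1] back [ 0.5884 -0.186   0.0386] face [ 0.5979 -0.186   0.0607]
tilt 21.8 [-0.0315  0.0121  0.0006] [ 3.4 -0.9 -0.9  1.3 -2.8  0.6  0.1 -1.4] back [ 0.5896 -0.186   0.0399] face [ 0.5985 -0.1861  0.0622]
[[359.0, 193.0], [341.0, 199.0], [335.0, 160.0], [351.0, 154.0]] 798
tilt 65.8 [-0.026   0.0173 -0.0015] [ 0.8  1.  -1.3  1.2 -1.7 -0.7  3.2 -0.5] back [0.4398 0.2128 0.008 ] face [0.4615 0.2104 0.0179]
[[359.0, 195.0], [342.0, 201.0], [337.0, 164.0], [354.0, 157.0]] 756
tilt 73.5 [-0.0243  0.0189 -0.0025] [ 1.1  1.2 -2.   1.3 -0.8 -1.   3.1  0.1] back [0.4408 0.2123 0.0069] face [0.4636 0.2097 0.0138]
[0.43120981 0.21582288 0.06274121] [-2.22552924 -0.81142609  2.95939003]
```

Tilt now ≈73° with the lower edge fixed on the felt: friction holds. Continuing to upright.

Request:
arm_command(gripper=[0.6,0.6,0.6,0.6,0.6,0.6,0.6,0.6,0.6], translation=[[0,0,-0.002],[0.003,0,-0.0025],[0.006,-0.001,-0.0025],[0.01,-0.001,-0.0025],[0.014,-0.002,-0.0025],[0.018,-0.002,-0.0025],[0.021,-0.002,-0.0025],[0.023,-0.003,-0.0025],[0.023,-0.003,-0.0025]], spin=[0,0,0,0,0,0,0,0,0])

```text
t: 14.55
tool_pos: [0.4539, 0.213, 0.06]
ee_rot: [0.998, -0.056, -0.0, -0.0]
ft_force: [-1.9, 0.2, 6.1]
opening: 0.652
grip_force: 25.4
```

```bash
python3 - <<'E'
from h import *
im=snap('scene','scene8'); o=manip.get_obs(); Q,a=panel(im,(300,140,400,225)); print(Q.tolist(),a); tiltfit(im,Q,o["tool_pos"],-.112,1.4); print(o["t"],o["tool_pos"],o["ft_force"],o["opening"],o["grip_force"])
E
```

```text
[[360.0, 197.0], [343.0, 204.0], [343.0, 170.0], [359.0, 165.0]] 622
tilt 88.1 [-0.0221  0.0225 -0.0031] [ 0.9  1.8 -2.3  1.  -0.9  0.6  4.3 -0.5] back [0.4443 0.211  0.01  ] face [0.4682 0.2083 0.0108]
14.6 [0.45384963 0.21304032 0.05998824] [-2.38795256  1.37639397  5.17273266] 0.6488937900986324 25.419651567935944
```

Upright (≈88–90°), end resting on the felt. Ease pressure, release, and regrip at the very top so that the fingers clear the pad when it lies flat.

Request:
arm_command(gripper=[0.6,0.6,0.6,-0.4,-0.5,-0.55,-0.55,-0.55], translation=[[0,0,0.001],[0,0,0.001],[0,0,0.001],[0,0,0.001],[0,0,0.001],[0,0,0.001],[0,0,0.001],[0,0,0.001]], spin=[0,0,0,0,0,0,0,0], force=20)

```text
t: 15.4
tool_pos: [0.4543, 0.2127, 0.061]
ee_rot: [0.998, -0.056, 0.0, -0.0]
ft_force: [-0.4, 0.1, -0.2]
opening: 0.778
grip_force: 0.0
```

```bash
python3 - <<'E'
from h import *
im=snap('scene','scene9'); o=manip.get_obs(); Q,a=panel(im,(300,140,400,225)); print(Q.tolist(),a); tiltfit(im,Q,o["tool_pos"],-.112,1.4); print(o["t"],o["tool_pos"],o["ft_force"],o["opening"],o["grip_force"])
E
```

```text
[[360.0, 198.0], [343.0, 204.0], [343.0, 171.0], [360.0, 167.0]] 604
tilt 90.0 [-0.024   0.021  -0.0022] [ 0.6  1.2 -2.4  1.4 -0.5  0.9  3.8 -1.2] back [0.4424 0.2119 0.0079] face [0.4663 0.2092 0.0079]
15.45 [0.45430535 0.21268917 0.06095519] [0.30523901 0.13980709 0.51416857] 0.7739028706781751 0.0
```

Standing freely at 90°. Raise 16 mm and regrip.

Request:
arm_command(gripper=[-0.55,-0.55,-0.55,-0.55,-0.3,0,0.3,0.6,0.6,0.6], translation=[[0,0,0.006],[0,0,0.012],[0,0,0.016],[0,0,0.016],[0,0,0.016],[0,0,0.016],[0,0,0.016],[0,0,0.016],[0,0,0.016],[0,0,0.016]], spin=[0,0,0,0,0,0,0,0,0,0], force=20)

```text
t: 16.45
tool_pos: [0.4545, 0.2127, 0.0773]
ee_rot: [0.998, -0.056, 0.0, 0.0]
ft_force: [-0.7, -0.4, 6.0]
opening: 0.654
grip_force: 20.4
```

Request:
arm_command(gripper=[0.6,0.6,0.6,0.6,0.6,0.6,0.6,0.6], translation=[[0,0,0.004],[0,0,0.006],[-0.007,0.001,0.006],[-0.014,0.002,0.006],[-0.014,0.002,0.006],[-0.014,0.002,0.002],[-0.014,0.002,-0.001],[-0.014,0.002,-0.001]], spin=[0,0,0,0,0,0,0,0])

```text
t: 17.25
tool_pos: [0.441, 0.2147, 0.0768]
ee_rot: [0.998, -0.056, 0.001, 0.0]
ft_force: [-2.6, -3.3, 13.0]
opening: 0.652
grip_force: 24.0
```

```bash
python3 - <<'E'
from h import *
im=snap('scene','scene10'); o=manip.get_obs(); Q,a=panel(im,(300,130,400,225)); print(Q.tolist(),a); tiltfit(im,Q,o["tool_pos"],-.112,1.5); print(o["t"],o["tool_pos"],o["ft_force"],o["opening"],o["grip_force"])
E
```

```text
[[357.0, 196.0], [341.0, 201.0], [342.0, 173.0], [360.0, 167.0]] 523
tilt 95.1 [-0.036   0.0085  0.0016] [ 0.5  0.1 -3.2  1.1 -0.7 -1.5  2.2 -1.5] back [0.4215 0.2185 0.0007] face [ 0.4453  0.2159 -0.0014]
17.3 [0.44099998 0.21472063 0.07681337] [-2.44146656 -2.11697487 13.2482377 ] 0.6531992171522327 23.983507454395294
```

Request:
arm_command(gripper=[0.6,0.6,0.6,0.6,0.6,0.6,0.6,0.6,0.6], translation=[[0.004,0,0],[0.008,-0.001,0],[0.012,-0.001,0],[0.016,-0.002,0],[0.02,-0.002,0],[0.024,-0.003,-0.0005],[0.028,-0.003,-0.001],[0.031,-0.004,-0.0015],[0.031,-0.004,-0.0015]], spin=[0,0,0,0,0,0,0,0,0])

```text
t: 18.2
tool_pos: [0.4718, 0.2108, 0.0743]
ee_rot: [0.998, -0.056, 0.0, -0.0]
ft_force: [-1.1, -0.1, 2.0]
opening: 0.651
grip_force: 23.9
```

```bash
cat >> h.py <<'E'
def dims(im,P,T):  # unused placeholder for projection check
    pass
E
python3 - <<'E'
from h import *
im=snap('scene','scene11'); o=manip.get_obs(); print(o["t"],o["tool_pos"],o["ft_force"],o["opening"],o["grip_force"])
Q,a=panel(im,(300,130,400,235)); print(Q.tolist(),a); tiltfit(im,Q,o["tool_pos"],-.112,1.8)
E
```

```text
18.25 [0.47171843 0.2107953  0.07434721] [-0.37949426  1.15203461  0.09488629] 0.6513301845518308 23.807527720928192
[[331.0, 213.0], [318.0, 210.0], [325.0, 199.0], [338.0, 207.0]] 129
tilt 124.3 [-0.0533 -0.0125 -0.0471] [  3.7  -4.9  -3.1   4.2   0.8   3.7   8.9 -10.7] back [ 0.4041  0.1713 -0.0168] face [ 0.4238  0.1691 -0.0303]
```

```bash
python3 - <<'E'
from h import *
im=dict(np.load('pics/scene11.npz')); tcp=np.array([.4717,.2108,.0743])
for t in (90,100,110,120):
    r=R.from_euler('ZY',[-.112,np.radians(t)])
    for nm,L in (('face',[(.05,0,.012),(.0,0,.012),(-.05,0,.012)]),('topback',[(-.05,0,-.012)])):
        print(t,nm,[w2px(im,r.apply(np.array(l)-[-.039,0,0])+tcp+[0,0,.016]).round(0).tolist() for l in L])
f=im["frame"]
for v in range(140,236,3): print(v,[tuple(int(c) for c in f[v,u]) for u in range(342,367,6)])
E
```

```text
90 face [[355.0, 210.0], [356.0, 193.0], [358.0, 174.0]]
90 topback [[353.0, 168.0]]
100 face [[352.0, 206.0], [355.0, 192.0], [358.0, 176.0]]
100 topback [[353.0, 168.0]]
110 face [[348.0, 201.0], [353.0, 190.0], [359.0, 177.0]]
110 topback [[354.0, 168.0]]
120 face [[345.0, 196.0], [352.0, 187.0], [359.0, 178.0]]
120 topback [[354.0, 168.0]]
140 [(75, 68, 69), (42, 39, 37), (44, 40, 38), (43, 40, 38), (38, 37, 36)]
143 [(75, 72, 71), (38, 36, 34), (39, 34, 35), (40, 38, 37), (43, 39, 39)]
146 [(61, 56, 55), (43, 41, 39), (74, 70, 67), (43, 40, 37), (35, 35, 36)]
149 [(48, 42, 43), (41, 37, 35), (57, 52, 49), (38, 36, 32), (39, 35, 35)]
152 [(44, 39, 40), (39, 33, 32), (37, 36, 34), (42, 37, 37), (42, 36, 37)]
155 [(39, 36, 32), (54, 52, 54), (40, 37, 32), (47, 53, 66), (42, 52, 72)]
158 [(39, 36, 36), (64, 61, 58), (61, 83, 119), (84, 130, 194), (74, 109, 158)]
161 [(44, 42, 39), (44, 40, 39), (88, 132, 196), (78, 120, 176), (40, 47, 58)]
164 [(53, 64, 80), (33, 31, 34), (83, 124, 179), (80, 121, 178), (40, 41, 46)]
167 [(44, 40, 40), (71, 107, 155), (66, 99, 143), (36, 36, 45), (4
[... 1223 characters left out ...]
), (162, 158, 162), (166, 159, 164), (159, 151, 155), (162, 155, 160)]
215 [(165, 158, 163), (163, 158, 163), (161, 157, 161), (162, 155, 160), (160, 155, 159)]
218 [(162, 154, 160), (155, 149, 155), (164, 157, 162), (168, 162, 167), (159, 151, 157)]
221 [(174, 168, 174), (163, 155, 160), (160, 155, 160), (162, 156, 161), (154, 147, 153)]
224 [(166, 161, 165), (162, 156, 161), (165, 159, 164), (156, 148, 155), (168, 160, 165)]
227 [(160, 152, 158), (165, 160, 163), (164, 156, 162), (163, 156, 160), (164, 155, 162)]
230 [(169, 162, 168), (169, 163, 169), (158, 151, 156), (152, 149, 153), (167, 160, 166)]
233 [(161, 154, 160), (164, 157, 162), (155, 150, 155), (154, 148, 153), (161, 155, 161)]
```

Rotation follows (t ≈ 108°). Continuing the arc with light downward bias.

Request:
arm_command(gripper=[0.6,0.6,0.6,0.6,0.6,0.6,0.6,0.6,0.6,0.6], translation=[[0.002,0,-0.002],[0.007,-0.001,-0.0035],[0.012,-0.001,-0.005],[0.017,-0.002,-0.007],[0.022,-0.003,-0.0095],[0.027,-0.003,-0.0125],[0.032,-0.004,-0.016],[0.037,-0.004,-0.0195],[0.041,-0.005,-0.023],[0.041,-0.005,-0.023]], spin=[0,0,0,0,0,0,0,0,0,0])

```text
t: 19.25
tool_pos: [0.5141, 0.2059, 0.0518]
ee_rot: [0.998, -0.056, 0.001, -0.001]
ft_force: [3.4, -0.4, 4.0]
opening: 0.653
grip_force: 26.8
```

Request:
arm_command(gripper=[0.6,0.6,0.6,0.6,0.6,0.6,0.6,0.6], translation=[[0.003,0,-0.003],[0.006,-0.001,-0.006],[0.009,-0.001,-0.01],[0.012,-0.001,-0.014],[0.015,-0.002,-0.018],[0.017,-0.002,-0.022],[0.019,-0.002,-0.026],[0.019,-0.002,-0.026]], spin=[0,0,0,0,0,0,0,0])

```text
t: 20.05
tool_pos: [0.5333, 0.2038, 0.026]
ee_rot: [0.998, -0.056, 0.002, -0.001]
ft_force: [3.0, -0.4, 3.6]
opening: 0.653
grip_force: 29.1
```

```bash
python3 - <<'E'
from h import *
im=snap('scene','scene12'); o=manip.get_obs(); tcp=o["tool_pos"]; print(o["t"],tcp,o["ft_force"],o["grip_force"])
for t in (140,150,160,170):
    r=R.from_euler('ZY',[-.112,np.radians(t)])
    print(t,{nm:w2px(im,r.apply(np.array(l)-[-.039,0,0])+tcp+[0,0,.016]).round(0).tolist() for nm,l in dict(hf=(-.05,0,.012),hb=(-.05,0,-.012),lb=(.05,0,-.012)).items()})
f=im["frame"]
for v in range(140,236,3): print(v,[int(f[v,u].mean()) if np.ptp(f[v,u].astype(int))<25 else -int(f[v,u].mean()) for u in range(320,400,5)])
E
```

```text
20.1 [0.53290199 0.20378558 0.02602558] [2.04281345 0.39107399 4.1255854 ] 29.042657911777496
140 {'hf': [371.0, 216.0], 'hb': [368.0, 205.0], 'lb': [349.0, 206.0]}
150 {'hf': [371.0, 217.0], 'hb': [369.0, 206.0], 'lb': [348.0, 199.0]}
160 {'hf': [370.0, 218.0], 'hb': [369.0, 207.0], 'lb': [347.0, 193.0]}
170 {'hf': [370.0, 218.0], 'hb': [370.0, 208.0], 'lb': [347.0, 187.0]}
140 [-139, -138, -143, -145, -137, -128, -133, 120, -118, -95, -93, -85, 73, 66, 56, 63]
143 [-140, -147, -139, -131, -131, -131, -134, -214, -98, -141, -90, 83, 76, 64, 80, 73]
146 [-138, -133, -128, -129, -132, -135, -129, -181, 110, -94, -101, -103, -95, 80, 58, 119]
149 [-125, -129, -130, -133, -135, -142, -148, 62, -207, 165, 63, 62, 63, 54, 119, -120]
152 [-132, -137, -141, -145, -148, -149, -141, 60, 194, -193, -208, -188, -174, -151, 115, -120]
155 [-145, -142, -151, -149, -141, -136, -128, 60, 73, 182, 151, 156, 142, 133, 42, -124]
158 [-149, -149, -145, -137, -128, -133, -137, 55, 62, 72, 151, 132, 111, 59, 35, -128]
161 [-148, -144, -133, -134, -138, -139, -139, 50, 55, 56, 59, 56, 53, 35, 35, -126]
16
[... 1257 characters left out ...]
9, 28, 29, 93, 98, 131]
212 [158, 159, 173, 166, 161, 165, 56, 90, 28, 31, 25, 54, 29, 111, 104, 99]
215 [-143, 166, 165, 165, 162, 163, 48, 125, 26, 50, 97, 104, 96, 100, 102, 107]
218 [-122, 165, 163, 168, 158, 160, 121, 128, 128, 98, 105, 101, 98, 100, 100, 107]
221 [-133, 159, 162, 167, 164, 168, 152, 177, 160, 133, 103, 108, 104, 96, 100, 106]
224 [-135, -135, 166, 159, 167, 166, 161, 162, 155, 103, 101, 104, 102, 107, 145, 160]
227 [-133, -136, 156, 157, 160, 165, 159, 162, 163, 108, 104, 138, 148, 165, 161, 162]
230 [-134, -132, -147, 162, 165, 169, 162, 159, 150, 171, 163, 168, 162, 163, 162, 159]
233 [-135, -131, -140, 161, 154, 169, 160, 160, 151, 161, 164, 160, 162, 163, 163, 137]
```

Request:
arm_command(gripper=[0.6,0.6,0.6,0.6,0.6,0.6,0.6], translation=[[0.002,0,-0.003],[0.003,0,-0.006],[0.005,-0.001,-0.01],[0.006,-0.001,-0.013],[0.007,-0.001,-0.016],[0.007,-0.001,-0.018],[0.007,-0.001,-0.018]], spin=[0,0,0,0,0,0,0])

```text
t: 20.8
tool_pos: [0.5382, 0.2026, 0.0072]
ee_rot: [0.998, -0.056, -0.0, 0.0]
ft_force: [3.7, -0.4, 5.3]
opening: 0.649
grip_force: 30.5
```

Request:
arm_command(gripper=[0.6,0.6,0.6,0.6], translation=[[0.001,0,-0.002],[0.001,0,-0.004],[0.001,0,-0.005],[0.001,0,-0.005]], spin=[0,0,0,0])

```text
t: 21.2
tool_pos: [0.5392, 0.2026, 0.0023]
ee_rot: [0.998, -0.056, -0.0, 0.0]
ft_force: [3.7, -0.4, 4.2]
opening: 0.65
grip_force: 30.8
```

Request:
arm_command(gripper=[0.6,0.6,0.6], translation=[[0,0,-0.001],[0,0,-0.002],[0,0,-0.002]], spin=[0,0,0])

```text
t: 21.5
tool_pos: [0.5392, 0.2026, 0.0003]
ee_rot: [0.998, -0.056, -0.0, 0.0]
ft_force: [3.1, -0.7, 3.2]
opening: 0.652
grip_force: 30.9
```

```bash
python3 - <<'E'
from h import *
im=snap('top','top13'); o=manip.get_obs(); print(o["t"],o["tool_pos"],o["ft_force"],o["grip_force"])
f=im["frame"]; print(w2px(im,[.502,.209,.028]),w2px(im,[.452,.215,.028]),w2px(im,[.552,.203,.028]))
for v in range(222,304,3): print(v,[int(f[v,u].mean()) for u in range(220,290,4)])
sc=snap('scene','scene13'); 
E
```

```text
21.55 [5.39148389e-01 2.02664615e-01 3.29673059e-04] [ 4.12675304 -0.99251033  3.9029205 ] 30.852177143096924
[247.05091956 262.95784266] [243.60479791 283.67360075] [250.4471358  242.54208215]
222 [57, 56, 54, 55, 56, 57, 58, 59, 59, 61, 61, 63, 59, 110, 108, 108, 109, 109]
225 [56, 55, 57, 56, 55, 57, 56, 57, 58, 60, 61, 62, 62, 65, 109, 109, 109, 110]
228 [57, 56, 55, 54, 55, 54, 55, 56, 57, 59, 61, 60, 61, 60, 85, 107, 106, 106]
231 [54, 55, 54, 56, 55, 54, 55, 55, 55, 56, 58, 60, 62, 61, 60, 101, 106, 106]
234 [54, 53, 55, 53, 56, 54, 53, 55, 56, 56, 58, 58, 59, 61, 59, 59, 110, 108]
237 [54, 53, 54, 56, 55, 54, 53, 54, 55, 56, 56, 58, 58, 60, 61, 59, 58, 113]
240 [53, 54, 53, 54, 52, 54, 53, 53, 54, 55, 56, 57, 58, 58, 60, 61, 61, 70]
243 [52, 52, 53, 55, 52, 54, 52, 53, 53, 54, 55, 57, 58, 57, 58, 58, 58, 60]
246 [50, 51, 53, 52, 53, 54, 53, 54, 54, 53, 52, 56, 51, 86, 110, 112, 110, 113]
249 [71, 50, 53, 53, 54, 52, 54, 53, 53, 53, 52, 55, 97, 112, 168, 134, 62, 80]
252 [129, 46, 53, 53, 52, 54, 55, 54, 54, 53, 61, 98, 142, 71, 56, 60, 61, 63]
255 [128, 115, 51, 53, 52, 52, 5
[... 658 characters left out ...]
52, 53, 50, 52, 50, 51]
282 [137, 134, 93, 92, 48, 50, 49, 107, 49, 51, 51, 51, 52, 54, 51, 52, 52, 52]
285 [126, 134, 134, 137, 130, 92, 84, 101, 49, 52, 52, 51, 52, 51, 52, 52, 53, 50]
288 [126, 125, 134, 136, 134, 139, 130, 98, 49, 51, 51, 52, 50, 51, 53, 51, 50, 76]
291 [135, 130, 133, 137, 138, 137, 134, 100, 47, 50, 51, 51, 52, 52, 53, 52, 91, 108]
294 [91, 117, 132, 143, 128, 138, 133, 129, 56, 50, 49, 51, 52, 52, 51, 94, 108, 48]
297 [106, 107, 106, 107, 106, 100, 137, 124, 101, 50, 51, 52, 52, 52, 76, 108, 51, 52]
300 [110, 108, 107, 107, 108, 109, 110, 109, 111, 49, 52, 52, 51, 49, 97, 56, 53, 53]
303 [108, 108, 107, 107, 107, 107, 106, 105, 104, 47, 50, 50, 51, 94, 97, 52, 52, 52]
```

```bash
python3 - <<'E'
from h import *
im=dict(np.load('pics/scene13.npz')); f=im["frame"]; r=R.from_euler('Z',-.112); d=r.apply([1,0,0]); n=r.apply([0,1,0])
for z in (.004,.008,.012,.028,.034,.040):
    print(z,[w2px(im,[*( np.array([.502,.2085,0])+.05*d+s*n)[:2],z]).round(1).tolist() for s in (-.028,0,.028)])
print('sock',w2px(im,[.502,.209,.028]))
for v in range(185,240,2): print(v,[int(f[v,u].mean()) for u in range(340,400,4)])
E
```

```text
0.004 [[359.0, 233.1], [370.7, 229.3], [382.3, 225.5]]
0.008 [[359.1, 231.8], [370.9, 227.9], [382.5, 224.1]]
0.012 [[359.3, 230.4], [371.0, 226.5], [382.7, 222.7]]
0.028 [[359.8, 224.8], [371.7, 221.0], [383.4, 217.2]]
0.034 [[360.0, 222.7], [372.0, 218.9], [383.7, 215.1]]
0.04 [[360.2, 220.6], [372.2, 216.7], [384.0, 212.9]]
sock [360.42509283 206.17638255]
185 [128, 138, 138, 135, 54, 55, 57, 56, 48, 45, 36, 35, 37, 63, 71]
187 [139, 139, 134, 133, 55, 58, 55, 56, 49, 45, 41, 40, 35, 67, 54]
189 [137, 129, 134, 103, 59, 45, 57, 56, 49, 45, 43, 40, 36, 63, 69]
191 [136, 135, 137, 59, 78, 50, 36, 48, 49, 46, 35, 37, 53, 40, 62]
193 [129, 114, 80, 118, 74, 36, 41, 36, 34, 35, 38, 37, 86, 37, 36]
195 [78, 66, 127, 122, 64, 40, 33, 61, 36, 41, 37, 41, 70, 40, 40]
197 [83, 114, 114, 73, 50, 36, 40, 67, 42, 43, 34, 39, 44, 50, 41]
199 [97, 96, 65, 69, 40, 36, 47, 48, 41, 38, 30, 36, 40, 45, 36]
201 [78, 70, 49, 61, 38, 39, 60, 37, 40, 39, 33, 41, 42, 38, 37]
203 [64, 54, 40, 60, 40, 47, 60, 36, 42, 44, 35, 40, 38, 35, 38]
205 [44, 46, 40, 53, 37, 97, 45, 36, 34, 97, 71, 40, 38, 33, 60]
2
[... 558 characters left out ...]
3]
223 [165, 166, 154, 45, 111, 29, 29, 26, 31, 83, 39, 125, 102, 122, 122]
225 [163, 170, 150, 48, 155, 26, 26, 50, 93, 108, 98, 103, 107, 105, 125]
227 [159, 164, 157, 47, 176, 29, 90, 98, 103, 99, 100, 108, 108, 145, 163]
229 [165, 164, 169, 49, 165, 90, 105, 103, 105, 108, 149, 166, 156, 166, 162]
231 [163, 167, 169, 111, 158, 97, 99, 101, 140, 163, 160, 163, 168, 170, 160]
233 [157, 168, 161, 155, 135, 135, 152, 161, 163, 168, 164, 161, 172, 155, 132]
235 [153, 164, 169, 154, 161, 164, 156, 167, 164, 164, 168, 169, 153, 112, 129]
237 [152, 168, 165, 166, 166, 167, 160, 165, 160, 160, 169, 143, 122, 128, 126]
239 [157, 161, 163, 164, 163, 168, 159, 170, 158, 147, 121, 135, 128, 126, 130]
```

Request:
arm_command(gripper=[0.6,0.6,0.6], translation=[[0,0,-0.001],[0,0,-0.002],[0,0,-0.002]], spin=[0,0,0])

```text
t: 21.9
tool_pos: [0.5392, 0.2027, -0.0]
ee_rot: [0.998, -0.056, 0.0, 0.0]
ft_force: [-1.8, -2.6, 19.9]
opening: 0.648
grip_force: 39.8
```

Request:
arm_command(gripper=[0.6,0.6,0.6], translation=[[0,0,-0.001],[0,0,-0.002],[0,0,-0.002]], spin=[0,0,0])

```text
t: 22.2
tool_pos: [0.5393, 0.2027, -0.0001]
ee_rot: [0.998, -0.056, 0.001, 0.0]
ft_force: [-7.1, -7.1, 41.2]
opening: 0.653
grip_force: 50.6
```

Request:
arm_command(gripper=[0.6,0.6], translation=[[0,0,0.003],[0,0,0.0035]], spin=[0,0])

```text
t: 22.4
tool_pos: [0.5386, 0.2027, 0.0001]
ee_rot: [0.998, -0.056, -0.0, 0.0]
ft_force: [1.6, 0.0, 1.5]
opening: 0.651
grip_force: 30.7
```

```bash
python3 - <<'E'
from h import *
im=snap('top','top14'); sc=snap('scene','scene14'); o=manip.get_obs(); print(o["tool_pos"],o["ft_force"],o["grip_force"])
for s in (.0,-.005,-.01): print(s,'face/back low corner',[w2px(im,[.452+s,.215+y,z]).round(1).tolist() for z in (.004,.028) for y in (.028,0)])
f=im["frame"]; 
for u in (232,234,236,238,240,242,244,246): print(u,[int(x) for x in f[258:292:2,u].mean(1)])
print('scene low end cols'); g=sc["frame"]
for s in (0,-.01): print(s,[w2px(sc,[.452+s,.215+y,.028]).round(1).tolist() for y in (.028,-.028)],[w2px(sc,[.552+s,.203-.028,z]).round(1).tolist() for z in (.004,.028)])
for v in range(186,236,2): print(v,[int(x) for x in g[v,330:390:2].mean(1)])
E
```

```text
[5.38639651e-01 2.02673090e-01 2.53963384e-05] [-0.94879475 -0.88879365 10.97799831] 35.42485805272662
0.0 face/back low corner [[233.4, 284.4], [244.9, 284.6], [231.9, 283.4], [243.6, 283.7]]
-0.005 face/back low corner [[233.3, 286.5], [244.8, 286.7], [231.8, 285.5], [243.5, 285.8]]
-0.01 face/back low corner [[233.2, 288.5], [244.8, 288.8], [231.7, 287.6], [243.4, 287.9]]
232 [52, 52, 50, 49, 61, 96, 93, 93, 98, 93, 94, 89, 93, 106, 134, 135, 135]
234 [51, 52, 50, 52, 49, 49, 82, 95, 99, 92, 82, 67, 64, 87, 133, 136, 134]
236 [53, 51, 51, 51, 50, 50, 48, 55, 48, 45, 47, 50, 48, 68, 131, 135, 137]
238 [53, 51, 52, 52, 51, 51, 51, 49, 49, 49, 50, 48, 47, 71, 141, 139, 133]
240 [53, 52, 52, 52, 50, 52, 52, 52, 51, 49, 48, 48, 49, 48, 138, 138, 128]
242 [54, 53, 51, 52, 53, 52, 51, 51, 51, 50, 49, 48, 50, 45, 141, 141, 133]
244 [54, 53, 52, 52, 52, 53, 52, 50, 50, 51, 48, 49, 48, 45, 122, 131, 129]
246 [53, 51, 53, 50, 52, 53, 53, 48, 57, 78, 78, 87, 82, 74, 63, 110, 126]
scene low end cols
0 [[360.2, 187.9], [338.9, 196.4]] [[359.9, 234.1], [360.7, 225.8]]
-0.01 [[357.6, 185.4], [336
[... 2789 characters left out ...]
55, 47, 58, 167, 102, 17, 29, 48, 73, 88, 100, 104, 102, 107, 104, 103, 105, 104, 103, 108]
228 [164, 163, 158, 157, 162, 161, 158, 159, 167, 165, 101, 47, 60, 164, 89, 67, 96, 106, 102, 104, 102, 106, 102, 97, 103, 122, 128, 149, 149, 149]
230 [153, 159, 159, 167, 166, 166, 166, 161, 174, 168, 154, 74, 75, 155, 92, 97, 100, 103, 105, 102, 105, 108, 130, 148, 164, 167, 165, 162, 159, 160]
232 [140, 165, 163, 163, 163, 158, 162, 171, 165, 165, 163, 148, 179, 145, 87, 101, 120, 141, 141, 141, 148, 156, 156, 160, 161, 161, 165, 164, 163, 169]
234 [148, 151, 172, 162, 156, 150, 159, 167, 170, 166, 159, 154, 160, 148, 137, 155, 167, 163, 168, 167, 178, 167, 163, 169, 172, 163, 157, 163, 165, 166]
```

```bash
python3 - <<'E'
from h import *
g=dict(np.load('pics/scene14.npz'))["frame"]
for v in (206,208,210,212,214): print(v,[tuple(int(c) for c in g[v,u]) for u in range(362,378,2)])
E
```

```text
206 [(67, 62, 61), (43, 40, 38), (37, 35, 35), (68, 67, 63), (85, 86, 81), (36, 36, 36), (52, 50, 51), (100, 95, 99)]
208 [(57, 52, 49), (37, 32, 32), (98, 98, 91), (174, 177, 161), (165, 170, 155), (91, 94, 86), (30, 24, 29), (52, 50, 54)]
210 [(41, 35, 37), (45, 42, 40), (146, 149, 138), (170, 174, 159), (167, 174, 158), (163, 168, 152), (93, 93, 86), (32, 32, 30)]
212 [(45, 40, 39), (95, 97, 89), (169, 174, 161), (165, 170, 155), (155, 160, 146), (127, 131, 120), (84, 83, 79), (32, 31, 31)]
214 [(135, 139, 128), (152, 158, 145), (122, 127, 116), (80, 80, 74), (40, 40, 37), (26, 23, 25), (27, 23, 26), (35, 33, 32)]
```

The top image puts the low end at x≈0.451 (right place), but the high end is still ≈7° up with the fingertips already at the pad. I'll relax the grip in very fine steps so that it settles under friction.

Request:
arm_command(gripper=[-0.3,-0.302,-0.304,-0.306,-0.308,-0.31], translation=[[0,0,0.0005],[0,0,0.0005],[0,0,0.0005],[0,0,0.0005],[0,0,0.0005],[0,0,0.0005]], spin=[0,0,0,0,0,0], force=20)

```text
t: 23.1
tool_pos: [0.5386, 0.2027, -0.0]
ee_rot: [0.998, -0.056, -0.001, 0.0]
ft_force: [-0.6, 0.3, 3.9]
opening: 0.657
grip_force: 5.7
```

Request:
arm_command(gripper=[-0.311,-0.312,-0.313], translation=[[0,0,0],[0,0,0],[0,0,0]], spin=[0,0,0])

```text
t: 23.4
tool_pos: [0.539, 0.2026, 0.0001]
ee_rot: [0.998, -0.056, -0.0, 0.0]
ft_force: [0.4, 0.6, -0.7]
opening: 0.658
grip_force: 0.1
```

The grip eased off gradually (30 → 5.7 → 0.1 N). Opening, lifting clear and checking.

Request:
arm_command(gripper=[-0.33,-0.36,-0.4,-0.5,-0.7,-0.7,-0.7,-0.7,-0.7,-0.7], translation=[[0,0,0],[0,0,0],[0,0,0],[0,0,0.001],[0,0,0.001],[0,0,0.01],[0,0,0.03],[0,0,0.06],[0,0,0.1],[0,0,0.15]], spin=[0,0,0,0,0,0,0,0,0,0])

```text
t: 24.4
tool_pos: [0.5381, 0.2023, 0.1512]
ee_rot: [0.998, -0.056, -0.001, 0.0]
ft_force: [0.5, -0.2, 0.8]
opening: 0.848
grip_force: 0.0
```

Request:
arm_command(gripper=[-0.7,-0.7,-0.7,-0.7,-0.7,-0.7,-0.7,-0.7], translation=[[0,-0.05,0.02],[0,-0.1,0.04],[0,-0.15,0.04],[0,-0.2,0.04],[0,-0.25,0.04],[0,-0.3,0.04],[0,-0.35,0.04],[0,-0.35,0.04]], spin=[0,0,0,0,0,0,0,0])

```text
t: 25.2
tool_pos: [0.5381, -0.1552, 0.191]
ee_rot: [0.998, -0.06, 0.0, 0.002]
ft_force: [0.4, -0.2, -0.3]
opening: 0.852
grip_force: 0.0
```

```bash
python3 - <<'E'
from h import *
im=snap('top','top15'); f=im["frame"][225:306,205:292]; m=(f.mean(2)<70).astype(np.uint8)
n,l,s,c=cv2.connectedComponentsWithStats(m)
for k in np.argsort(-s[1:,4])[:3]+1:
    q=cv2.boxPoints(cv2.minAreaRect(np.argwhere(l==k)[:,::-1].astype(np.float32)))+[205,225]
    P=np.array([px2w(im,u,v,.028) for u,v in q]); print(s[k],q.round(1).tolist(),P.round(4).tolist(),P.mean(0),[np.linalg.norm(P[i]-P[i-1]).round(3) for i in range(4)])
for v in range(236,292,4): print(v,[int(im["frame"][v,u].mean()) for u in range(226,270,3)])
sc=snap('scene','scene15')["frame"][185:240,325:400]; print((sc.min(2)>185).sum()); o=manip.get_obs(); print(o["t"],o["tool_pos"])
E
```

```text
[ 29  18  30  44 798] [[233.5, 282.9], [240.3, 242.1], [264.2, 246.0], [257.4, 286.9]] [[0.4533, 0.2391, 0.028], [0.5527, 0.2275, 0.028], [0.5441, 0.1695, 0.028], [0.445, 0.1819, 0.028]] [0.49877828 0.20451959 0.028     ] [np.float64(0.058), np.float64(0.1), np.float64(0.059), np.float64(0.1)]
[ 8 45  1  1  1] [[213.0, 270.0], [213.0, 270.0], [213.0, 270.0], [213.0, 270.0]] [[0.4833, 0.2898, 0.028], [0.4833, 0.2898, 0.028], [0.4833, 0.2898, 0.028], [0.4833, 0.2898, 0.028]] [0.48334363 0.28976449 0.028     ] [np.float64(0.0), np.float64(0.0), np.float64(0.0), np.float64(0.0)]
236 [105, 105, 94, 92, 91, 92, 93, 89, 100, 92, 94, 94, 96, 95, 92]
240 [132, 130, 137, 144, 138, 140, 137, 132, 133, 105, 116, 95, 93, 95, 88]
244 [140, 132, 101, 88, 91, 45, 47, 44, 60, 94, 124, 128, 131, 133, 135]
248 [135, 131, 93, 90, 98, 49, 120, 147, 134, 103, 93, 48, 49, 132, 127]
252 [134, 136, 86, 92, 96, 50, 139, 142, 142, 142, 145, 48, 42, 132, 134]
256 [132, 129, 91, 96, 63, 49, 44, 60, 81, 130, 139, 50, 55, 135, 133]
260 [121, 102, 95, 90, 58, 49, 48, 105, 97, 49, 50, 51, 103, 134, 130]
264 [129, 107, 97, 91, 46, 51, 40, 138, 163, 69, 51, 50, 124, 139, 134]
268 [134, 90, 94, 99, 50, 50, 48, 66, 53, 50, 51, 49, 134, 129, 127]
272 [134, 98, 95, 85, 51, 50, 49, 50, 51, 51, 50, 38, 135, 133, 140]
276 [135, 93, 96, 65, 51, 51, 50, 49, 51, 50, 51, 56, 135, 132, 135]
280 [101, 95, 91, 52, 51, 51, 52, 49, 50, 51, 52, 106, 134, 138, 138]
284 [131, 143, 138, 120, 84, 59, 49, 46, 50, 51, 51, 131, 135, 132, 141]
288 [130, 136, 136, 136, 139, 141, 131, 135, 131, 131, 135, 135, 141, 141, 130]
21
25.3 [ 0.53885847 -0.14946423  0.19085568]
```

The light lies flat, face down, with its 100 × 58 mm outline aligned to the pad, the steel socket facing up at top pixel (248,264), and its centre about 5 mm from the pad's middle. The arm is clear, so I'm handing in.

```bash
python3 -c "
from plant import manip
print(manip.close_job())"
```

```text
the job is handed in; nothing more can be done
None
```

The light lies flat and face down, about 5 mm from the pad's middle, tripod socket up, and the job is handed in; its raised end settled the last ~12 mm as I eased the grip off, and I moved nothing else.

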